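# Refit the dial knob of a bench transformer

## Robot

A 6-joint arm with a two-finger parallel gripper is mounted at the origin on the work surface. World frame = base frame: x ahead of the robot, y to its left, z up, the work surface at z = 0. Lengths are in m, angles in rad, forces in N, time in s.
With the tool pointing down it reaches from about 0.325 to 0.75 m from the base axis. Payload 7.6 kg.
Tool frame: the origin (TCP) lies on the front face of the gripper's body, between the roots of the fingers; the fingertips stand 73 mm ahead of it and the grasp point (between the pads) lies 54 mm ahead of it; z points along the fingers, y is the line along which they close (so a half turn about z gives the same grasp; the last joint's range is limited). The gripper opens to 85 mm and grips with 20 to 120 N. Pads are 22 mm wide; open, the fingers measure 114 mm over their backs; the gripper's body (76 mm by 85 mm) begins 54 mm behind the grasp point. The pads swing forward as they close: fully open they stand 13 mm farther back than shut.
Start: joints at [-0.07, 0.052, 1.401, -0, 1.689, -0.07], TCP at [0.525, 0, 0.304] pointing down, gripper open.
Joint ranges: [-2.9, 2.9], [-0.91, 2.17], [0.12, 2.37], [-1.06, 4.2], [0.26, 2.73], [-2.93, 2.93]. Speed limits (rad/s): [2.57, 2.57, 3.01, 3.14, 3.14, 3.14].

## Interface

Orientations are given as a unit quaternion [w, x, y, z].
In Python, from plant import bot gives the robot as it stands. The module is installed in compiled form; this text tells all that it offers.
- The arm moves only by the shell command python3 -m jog 'ROWS'. ROWS is JSON, a list of rows, each a list of 3 entries, a list of its own where there are three numbers: the opening, from 0 (shut) to 1 (fully open), then the shift along the tool's x, y, z in mm, then the turn, a rotation vector about the tool's x, y, z in degrees. In form: [[grip, [x, y, z], [wx, wy, wz]], ...]. A call has 1 to 10 rows; each row is the pose to reach, as a shift and turn from the pose commanded when the call began, along the tool's axes at that moment; what a row does not reach only later rows make up. A row lasts 1/12 s, in which the tool goes at most 41.7 mm and 7.16 degrees, less where a joint would pass 70% of its speed; a pose out of reach is approached as far as the arm can. A call with a gripper value outside its range is refused whole. The fingers move at their own pace and stop on an object; the grip force is fixed at half the most. Time passes only in rows, so rows that repeat a pose let the fingers close. It gives the time, the measured TCP pose, the force, the opening and the grip force at its end, in the units of the state.
- bot.get_obs(): the state, without advancing time (a new reading comes with each control period).
- bot.snapshot(name): name is "scene" or "side" or "wrist"; returns a dict with "color" (400x640x3 uint8, red, green, blue), "depth" (400x640 float32, m along the optical axis (not along the pixel's ray), 0 where there is no reading), "intrinsics" (3x3 intrinsics, pixels), "dist" ([k1, k2, p1, p2, k3] as OpenCV has them; the pictures are not rectified), "R" (3x3) and "t" (3): a world point X has camera coordinates R X + t; the wrist camera has in their place "hand_eye" (4x4, takes a point from camera to tool coordinates, whose origin is the TCP and whose axes are the flange's). Camera axes: x right, y down, z forward; pixel columns grow to the right and rows downward; lengths in m; the calibration is good to about 2 mm. A picture is of the moment at which its call begins: read the wrist's pose just before it.
- bot.finish_job(): hands the job in; it is judged then, once.
Trained networks look in the newest picture that a camera, given by its name, has taken for a name from the list of things; names that differ only in an ending like _2 or _b are one class to them, and where a whole thing is asked for, a point or a joint stands for the part that bears it (a point fixed in the world has none). Each returns a list of dicts, best first, with "conf" (0 to 1); they miss things now and then, are a little off and sometimes report something else, mostly with a low value. They report only what shows in the picture. A call takes as long as a camera call. They do not tell look-alikes from the thing itself.
- bot.trace(camera, name): "pixels" (400x640 bool, what is visible of it) and "bbox" ([centre column, centre row, width, height] in pixels, round what is visible of it).
- bot.tip_of(camera, name): "centre" ([column, row] in pixels: a listed point, or the origin of a listed thing).
The state is a dict: "t": time; "joint_positions": joint angles; "qd": joint speeds; "tau": joint torques, N m; "ee_pos": TCP position; "eef_rot": TCP orientation; "ft_force": force on the tool from outside, world axes, zero at the start; "moment": the same for the moment, N m; "grip_width": opening from 0.0 (shut) to 1.0 (fully open); "grip_force": force on a finger pad.
Only numpy, scipy, OpenCV 4.12 (cv2) and the standard library are available. Lean on these libraries where they do the work, as an engineer would, in place of code of your own. Each camera call takes 0.05 s, during which the arm holds its last target. There are 200 camera calls.

## Task

The dial knob has come off the bench transformer. Pick it up from the mat, find by feel how its D-shaped bore fits over the D-shaft on top of the transformer, and push it on gently, without forcing or ramming it, until it snaps and sits fully home. Let go, and leave the other things on the bench where they are.

Things in the scene. Friction and masses are not known exactly. Their poses are not given: they have to be found in the camera images.
- knob: Loose dial knob, black plastic, 80 g, upright on the mat, bore down. Origin: centre of its underside, on the bore axis; z up, +x to the pointer. A straight bar with flat parallel sides 30 mm apart (facing +y and -y), x = -26 to +26 mm, then tapering to a nose at x = +36 mm; 38 mm high, white line on top. Around its foot a round skirt, 60 mm across, 5 mm high: grip the flats above it.
- knob_bore (a point): Centre of the bore's mouth in the knob's underside (same point and axes as the knob). The bore is 24 mm deep and D-shaped, to take the 16 mm shaft with about 0.5 mm play all round; its flat lies on the pointer (+x) side, 3.4 mm from the axis; the mouth is chamfered 1.5 mm on the +y and -y sides. It slides on when the pointer points the way the shaft's flat faces, within about 0.2 rad.
- seat (a point): Centre of the top of the brass bushing (28 mm across, 4 mm high) on the transformer's top, on the shaft axis; z up, axes as the transformer's. The knob's underside rests here when fully home. A spring catch in the shaft's round side stops a lightly held knob about 7 mm above the seat; about 5 to 15 N pushes it past; it snaps over 1.5 mm before the seat. Over 60 N on it is ramming.
- shaft_tip (a point): Centre of the tip of the steel D-shaft, 20 mm above the seat, axes as the seat's. Shaft 16 mm across, flat 3 mm from its axis, last 2 mm tapered by 1 mm all round. Its angle is NOT measured: the flat faces within 1.2 rad either side of this point's +x. It turns stiffly (0.02 N m); a knob pressed lightly on the tip slips when turned. At a wrong angle the knob stops within 2 mm of this height.
- transformer: Bench transformer, grey sheet-metal box 150 x 150 mm, 110 mm high, fixed to the bench; its flat top carries the bushing and D-shaft at the centre. Origin: centre of its underside, axes parallel to its sides (those of the seat).
- mat: Flat light grey bench mat, 170 (x) x 150 (y) mm, 3 mm thick, fixed; the knob starts on it. Origin: centre of its underside.
- tape_roll: Bystander: roll of white tape lying flat, 100 mm across, 48 mm high. Origin: centre of its underside.
- multimeter: Bystander: green hand-held multimeter lying face up, 150 x 75 x 35 mm, long along its own x. Origin: centre of its underside.
- screwdriver: Bystander: screwdriver about 200 mm long lying on the bench along its own x. Origin: on its underside about the middle.
There are look-alikes about, which are no part of the job. Several things have the shape of the knob; the one meant has the colours described above.

How it is judged:
At the end, for the whole second after the job is handed in: The knob sits snapped on the D-shaft: its underside within 1.2 mm of the seat, its axis within 2 mm of the shaft's, upright within 0.06 rad, at rest and released (z of knob in the frame of seat below 0.0012 m and horizontal distance between knob and seat below 0.002 m and angle between knob's own z axis and vertical below 0.06 rad and linear speed of knob below 0.01 m/s); the robot touches nothing.
It fails at once if the knob is rammed: more than 60 N between knob and transformer (contact force between knob and transformer above 60 N).
It fails at once if the gripper presses on the transformer with more than 25 N (contact force between the fingers and transformer above 25 N).
It fails at once if a bystander is moved by more than 20 mm (distance of any of tape_roll, multimeter, screwdriver from where it was at the start of the episode above 0.02 m).
It also fails if it takes over 72 s, if anything falls off the work surface, if the arm or the gripper's body presses on something with over 40 N, if the wrist force passes 120 N, or if a joint passes its speed limit or range.

## Working session

There is one attempt and no reset: what is moved stays moved. The work goes in short steps, Python scripts to look and compute and a shell command to move; the robot and the scene stay as the last step left them, time stands still between calls to the robot, and variables do not carry over. Pictures are saved under pics/ and viewed, at most 10 in all, crops included, and the job is handed in when it is done.

```bash
mkdir -p pics
cat > h.py <<'E'
import numpy as np, cv2
from plant import bot
from scipy.spatial.transform import Rotation as Ro
def Rq(q): return Ro.from_quat([q[1],q[2],q[3],q[0]]).as_matrix()
def snap(n):
    o=bot.get_obs(); s=bot.snapshot(n)
    if 'hand_eye' in s:
        T=np.eye(4);T[:3,:3]=Rq(o['eef_rot']);T[:3,3]=o['ee_pos']; s['C2W']=T@s['hand_eye']
    else:
        T=np.eye(4);T[:3,:3]=s['R'];T[:3,3]=np.ravel(s['t']); s['C2W']=np.linalg.inv(T)
    return s
def ray(s,uv):
    p=cv2.undistortPoints(np.array(uv,float).reshape(-1,1,2),s['intrinsics'],np.array(s['dist'],float)).reshape(-1,2)
    return np.c_[p,np.ones(len(p))]
def at_z(s,uv,z):
    d=ray(s,uv)@s['C2W'][:3,:3].T; c=s['C2W'][:3,3]
    return c+d*((z-c[2])/d[:,2])[:,None]
def cloud(s,mask):
    v,u=np.nonzero(mask&(s['depth']>0)); P=ray(s,np.c_[u,v])*s['depth'][v,u][:,None]
    return P@s['C2W'][:3,:3].T+s['C2W'][:3,3], s['color'][v,u]
def save(n,im): cv2.imwrite('pics/'+n+'.png',im[...,::-1])
E
python3 - <<'E'
from h import *
ims=[]
for n in ['scene','side','wrist']:
    s=snap(n); ims.append(s['color'])
    for k in ['knob','transformer','mat']:
        for r in bot.trace(n,k)[:5]:
            P,c=cloud(s,r['pixels'])
            print(n,k,round(r['conf'],2),np.round(r['bbox']),np.round(np.median(P,0),3) if len(P) else '', 'ztop',np.round(np.percentile(P[:,2],95),3) if len(P) else '',np.median(c,0) if len(P) else '')
    for k in ['shaft_tip','seat','knob']:
        for r in bot.tip_of(n,k)[:4]: print(n,k,round(r['conf'],2),np.round(r['centre'],1))
save('a',np.vstack([cv2.resize(np.hstack(ims[:2]),(800,250)),cv2.resize(ims[2],(560,350))[:, :].copy() if 0 else np.hstack([cv2.resize(ims[2],(560,350)),np.zeros((350,240,3),np.uint8)])]))
print(bot.get_obs())
E
```

```text
scene knob 0.81 [313. 196.  23.  21.] [ 0.5   -0.001  0.034] ztop 0.041 [ 26. 115.  50.]
scene knob 0.69 [352. 234.  24.  23.] [0.477 0.155 0.036] ztop 0.045 [30. 31. 32.]
scene knob 0.65 [379. 288.  24.  27.] [0.519 0.306 0.034] ztop 0.041 [ 26. 117.  51.]
scene knob 0.65 [415. 266.  24.  24.] [0.412 0.317 0.035] ztop 0.041 [172.5 100.  117. ]
scene transformer 0.74 [274. 148.  66.  76.] [ 0.536 -0.145  0.108] ztop 0.114 [83. 91. 86.]
scene mat 0.84 [360. 237.  83.  69.] [0.458 0.164 0.003] ztop 0.007 [122. 123. 123.]
scene shaft_tip 0.92 [274.4 128.3]
scene seat 0.66 [274.1 132.5]
scene knob 0.91 [380.2 287.4]
scene knob 0.81 [416.9 268.2]
scene knob 0.65 [310.6 200.2]
scene knob 0.62 [354.3 235.5]
side knob 0.98 [373. 333.  33.  35.] [0.402 0.326 0.03 ] ztop 0.039 [126.  64.  87.]
side knob 0.91 [344. 224.  25.  28.] [0.493 0.005 0.024] ztop 0.04 [ 31.  100.5  47. ]
side knob 0.73 [318. 320.  31.  40.] [0.508 0.316 0.029] ztop 0.039 [ 26. 111.  47.]
side knob 0.6 [347. 267.  32.  28.] [0.471 0.16  0.03 ] ztop 0.043 [14. 13. 15.]
side transformer 0.78 [349. 174.  74.  70.] [ 0.5   
[... 810 characters left out ...]
positions': array([-7.03261223e-02,  5.21852998e-02,  1.40068666e+00, -2.74059703e-05,
        1.68859893e+00, -7.02982378e-02]), 'qd': array([-7.77555784e-05, -7.52974000e-04, -3.82232232e-04, -2.19601771e-03,
        1.00053508e-03,  1.30241452e-03]), 'tau': array([ 2.38177754e-04, -3.81538224e+01, -3.60316658e+01, -4.99346356e-05,
        3.17351896e-04,  1.46704502e-05]), 'ee_pos': array([5.25014803e-01, 2.52544233e-06, 3.03937776e-01]), 'eef_rot': array([5.48906394e-05, 7.07117778e-01, 7.07095782e-01, 2.96447871e-05]), 'ft_force': array([-0.02232172, -0.69911067, -0.30116437]), 'moment': array([-0.00502869, -0.04108638,  0.01426833]), 'grip_force': 0.0, 'grip_width': 1.0017257777558188}
```

View pics/a.png

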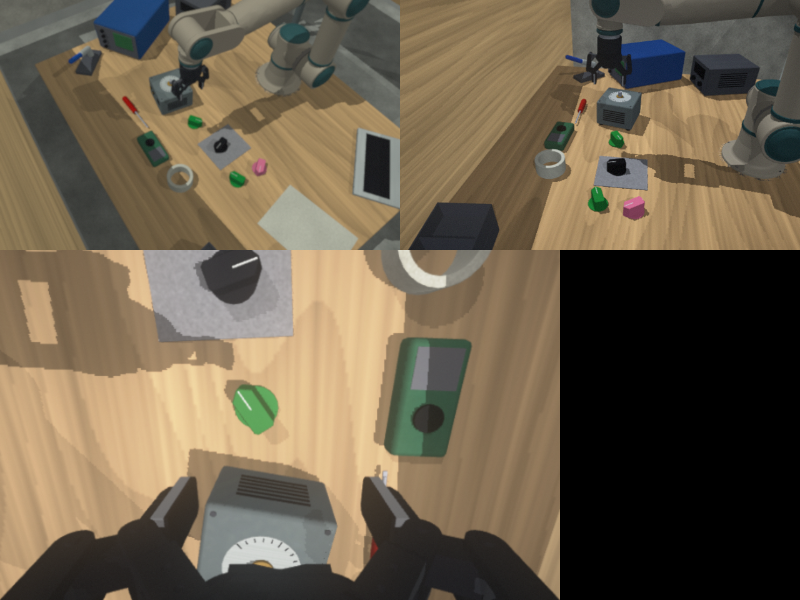

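The picture shows the black knob on the grey mat at wrist (290,32) full-res, the white line pointing to the upper right. Green and pink knobs are look-alikes. The transformer with its white dial is at the bottom of the wrist view, around (300,365). I'll look at the shaft from above first.

```bash
python3 -m jog '[[1,[-40,0,0],[0,0,0]],[1,[-80,0,0],[0,0,0]],[1,[-120,0,0],[0,0,0]],[1,[-160,0,0],[0,0,0]],[1,[-190,0,0],[0,0,0]],[1,[-190,0,0],[0,0,0]],[1,[-190,0,0],[0,0,0]]]'
python3 - <<'E'
from h import *
s=snap('wrist'); print(np.round(s['hand_eye'],3)); np.save('shaft.npy',s,allow_pickle=True)
for r in bot.trace('wrist','transformer')[:2]:
    P,c=cloud(s,r['pixels']); m=(abs(P[:,2]-0.11)<0.006)
    print(r['conf'],r['bbox'],cv2.minAreaRect(P[m][:,:2].astype(np.float32)*1000))
for k,z in [('shaft_tip',.134),('seat',.114)]:
    for r in bot.tip_of('wrist',k)[:2]: print(k,r['conf'],r['centre'],at_z(s,r['centre'],z))
c=np.array(r['centre']).astype(int); u0=max(0,c[0]-130);v0=max(0,c[1]-100)
save('b',cv2.resize(s['color'][v0:v0+200,u0:u0+260],None,fx=3,fy=3)); print(u0,v0)
for n in ['scene','side']:
    s=snap(n)
    for r in bot.tip_of(n,'shaft_tip')[:1]: print(n,at_z(s,r['centre'],.134))
E
```

```text
t: 1.63
ee_pos: [0.5247, -0.1914, 0.3036]
eef_rot: [-0.0, 0.708, 0.706, -0.0]
ft_force: [0.4, 0.2, -0.7]
grip_width: 1.0
grip_force: 0.0
[[ 0.    -0.955 -0.297  0.075]
 [ 1.    -0.     0.001 -0.001]
 [-0.001 -0.297  0.955 -0.07 ]
 [ 0.     0.     0.     1.   ]]
0.57 [301.8, 172.9, 199.6, 201.1] ((503.2304382324219, -179.56332397460938), (148.72665405273438, 150.04095458984375), 79.69740295410156)
shaft_tip 0.69 [290.9, 186.6] [[ 0.50203524 -0.17792241  0.134     ]]
shaft_tip 0.41 [448.8, 177.1] [[ 0.6226163  -0.17081907  0.134     ]]
seat 0.59 [296.1, 181.1] [[ 0.50465408 -0.17839688  0.114     ]]
seat 0.19 [304.5, 160.0] [[ 0.51192464 -0.16078136  0.114     ]]
174 60
scene [[ 0.5088729  -0.16811092  0.134     ]]
side [[ 0.5023142  -0.17213049  0.134     ]]
```

View pics/b.png

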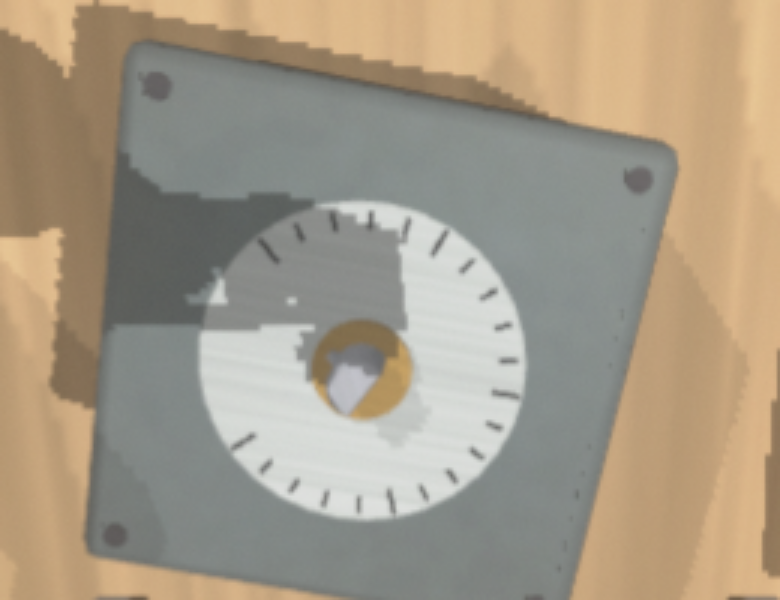

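The crop shows the dial, bushing around crop (362,370), and the D-shaft tip with what looks like a straight edge on the lower right. A closer crop should settle it.

Run:
```python
from h import *
s=np.load('shaft.npy',allow_pickle=True).item()
save('c',cv2.resize(s['color'][160:205,270:320],None,fx=13,fy=13,interpolation=cv2.INTER_CUBIC))
print(np.round(s['depth'][168:202:2,278:312:2]*1000))
```

```text
[[267. 266. 266. 268. 265. 264. 263. 263. 263. 263. 262. 263. 265. 267.
  266. 267. 267.]
 [268. 266. 267. 263. 264. 264. 264. 264. 264. 264. 264. 265. 264. 264.
  267. 268. 267.]
 [268. 269. 265. 264. 265. 264. 264. 263. 264. 265. 264. 265. 264. 263.
  265. 268. 268.]
 [268.   0. 265. 264. 265. 265. 265. 264. 262. 264. 265. 265. 265. 265.
  264.   0. 270.]
 [269. 264. 265. 259. 266. 263. 259. 257. 254. 257. 259. 263. 265. 265.
  265. 265. 269.]
 [  0. 266. 266. 258. 256. 254. 249. 248. 250. 252. 254. 257. 263. 266.
  265. 267. 265.]
 [266. 266. 266. 259. 252. 248. 246. 246. 245. 247. 248. 253. 259. 266.
  265. 267. 266.]
 [267. 267. 266. 267. 249. 247. 247. 247. 245. 246. 246. 248. 267. 266.
  267. 267. 267.]
 [267. 267. 267. 248. 248. 246. 247. 248. 246. 248. 247. 247. 266. 267.
  267. 266. 267.]
 [266. 267. 268. 247. 248. 247. 247. 247. 248. 246. 248. 268. 268. 268.
  269. 268. 267.]
 [271. 268. 268. 248. 249. 248. 248. 248. 248. 248. 268. 267. 268. 268.
  268. 268. 269.]
 [272. 268. 270.   0. 248. 248. 248. 248. 248. 249. 268. 269. 269. 269.
  270. 270. 272.]
 [273. 273. 271. 249. 249. 249. 249. 250. 251. 271. 270. 269. 269. 269.
  270. 269. 272.]
 [272. 275. 273. 269. 250. 248. 249. 249. 269. 270. 270. 271. 269. 270.
  270. 272. 273.]
 [274. 273. 274. 274. 272. 249. 248. 270. 271. 270. 272. 269. 271. 271.
  274. 272. 274.]
 [275. 274. 274. 276. 274. 274. 271. 270. 270. 271. 269. 271. 275. 274.
  274. 275. 275.]
 [275. 274. 275. 275. 275. 274. 275. 276. 274. 276. 275. 275. 275. 275.
  275. 275. 275.]]
```

View pics/c.png

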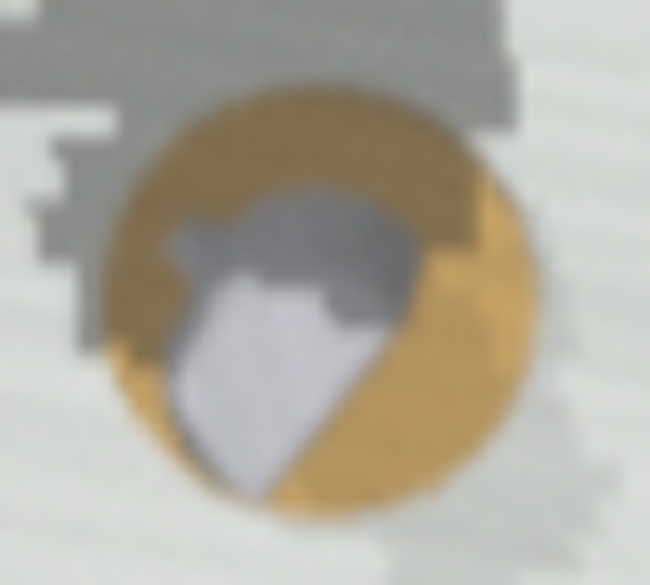

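The shaft is clear now. The top face is a D with its flat facing the lower right, edge from pixel (290.4,198.1) to (300.8,184.6), and the catch nub sits opposite at the upper left. The bushing centre is at about (294.8,183.2). I'll compute the angle and go to the knob.

```bash
python3 - <<'E'
from h import *
s=np.load('shaft.npy',allow_pickle=True).item()
e=at_z(s,[[290.4,198.1],[300.8,184.6]],.134); d=e[1]-e[0]; print(e,'flat normal deg',np.degrees(np.arctan2(-d[0],d[1])))
n=np.array([d[1],-d[0]])/np.hypot(d[0],d[1]); c=at_z(s,[[294.8,183.2]],.114)[0]
print('seat',c,'offset of flat from seat',(e.mean(0)-c)[:2]@n)
E
python3 -m jog '[[1,[40,-8,0],[0,0,0]],[1,[80,-16,0],[0,0,0]],[1,[120,-24,0],[0,0,0]],[1,[160,-32,0],[0,0,0]],[1,[200,-40,0],[0,0,0]],[1,[240,-48,20],[0,0,0]],[1,[280,-50,40],[0,0,0]],[1,[280,-50,60],[0,0,0]],[1,[280,-50,60],[0,0,0]]]'
python3 - <<'E'
from h import *
s=snap('wrist')
for r in bot.trace('wrist','knob')[:3]:
    P,c=cloud(s,r['pixels']); print(r['conf'],r['bbox'],np.median(P,0),np.median(c,0))
    if np.median(c)<90:
        m=P[:,2]>.036; T=P[m]; print('top',len(T),cv2.minAreaRect((T[:,:2]*1000).astype(np.float32)))
        w=m&(c.min(1)>140); W=P[w][:,:2]
        d=np.linalg.svd(W-W.mean(0))[2][0]; print('line',w.sum(),W.mean(0),np.degrees(np.arctan2(d[1],d[0])),np.ptp((W-W.mean(0))@d),'z',np.median(T[:,2]))
for r in bot.tip_of('wrist','knob')[:2]: print(r['conf'],r['centre'],at_z(s,r['centre'],.003))
save('d',s['color'])
E
```

```text
[[ 0.50137656 -0.18716861  0.134     ]
 [ 0.50969641 -0.17635504  0.134     ]] flat normal deg -37.574320331735805
seat [ 0.50352831 -0.18018831  0.114     ] offset of flat from seat 0.0025511188724978355
t: 2.78
ee_pos: [0.473, 0.0923, 0.2396]
eef_rot: [-0.002, 0.705, 0.709, -0.003]
ft_force: [0.1, -0.2, -0.7]
grip_width: 0.999
grip_force: 0.0
0.83 [321.4, 125.7, 74.4, 70.5] [0.47034436 0.14971064 0.03998375] [56. 54. 54.]
top 2573 ((473.67236328125, 147.8256378173828), (62.00815963745117, 30.001501083374023), 18.293777465820312)
line 97 [0.48788454 0.15238633] -161.68546110401093 0.027320989518265778 z 0.040421844321695155
0.78 [340.0, 284.6, 52.2, 71.7] [ 0.4929203  -0.00138076  0.03670915] [ 83. 147.  81.]
top 1562 ((489.59588623046875, -7.60797119140625), (30.66580581665039, 61.95660400390625), 32.750343322753906)
line 63 [0.48136682 0.00434784] -56.64308042844866 0.027636974318541088 z 0.0376719845835993
0.92 [338.3, 277.5] [[ 0.49156686 -0.01310526  0.003     ]]
0.83 [319.7, 124.0] [[0.47066766 0.14816935 0.003     ]]
```

View pics/d.png

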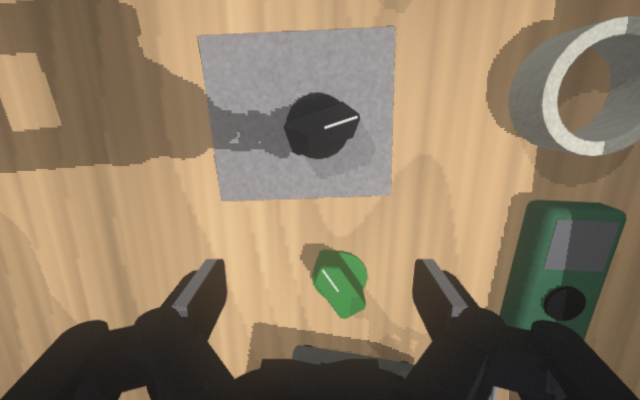

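The black knob is at pixel (321,126), pointer at about +18° in world, origin about (0.469, 0.146). The flat of the shaft faces about -37.6°. I'll turn the tool about +72° above the knob and recheck.

```bash
python3 -m jog '[[1,[8,-1,5],[0,0,7.1]],[1,[16,-2,10],[0,0,14.2]],[1,[24,-3,15],[0,0,21.3]],[1,[32,-4,20],[0,0,28.4]],[1,[40,-5,30],[0,0,35.5]],[1,[48,-6,40],[0,0,42.6]],[1,[56,-6,50],[0,0,49.7]],[1,[56,-6,50],[0,0,56.8]],[1,[56,-6,50],[0,0,63.9]],[1,[56,-6,50],[0,0,71]]]' && python3 -m jog '[[1,[0,0,0],[0,0,0.5]],[1,[0,0,0],[0,0,0.5]],[1,[0,0,0],[0,0,0.5]]]'
cat >> h.py <<'E'
def knob(s):
    for r in bot.trace('wrist','knob')[:3]:
        P,c=cloud(s,r['pixels'])
        if len(P)==0 or np.median(c)>90 or np.ptp(np.median(c,0))>20: continue
        zt=np.percentile(P[:,2],90); m=P[:,2]>zt-.005; T=P[m]
        R=cv2.minAreaRect((T[:,:2]*1000).astype(np.float32)); w=m&(c.min(1)>140); W=P[w][:,:2]
        print(r['conf'],r['bbox'],'ztop',zt,R,'line',w.sum(),W.mean(0))
        o=bot.get_obs(); Rt=Rq(o['eef_rot']); q=(T-o['ee_pos'])@Rt
        print('tool-frame rect',cv2.minAreaRect((q[:,:2]*1000).astype(np.float32)),'ee',o['ee_pos'],'yawdeg tool x',np.degrees(np.arctan2(Rt[1,0],Rt[0,0])))
E
python3 - <<'E'
from h import *
s=snap('wrist'); knob(s); save('e',s['color'])
E
```

```text
t: 3.77
ee_pos: [0.4702, 0.145, 0.1958]
eef_rot: [0.0, 0.987, 0.161, 0.001]
ft_force: [-0.5, 0.5, -0.4]
grip_width: 0.999
grip_force: 0.0
t: 4.02
ee_pos: [0.4696, 0.1454, 0.1949]
eef_rot: [-0.0, 0.987, 0.162, 0.001]
ft_force: [-0.0, -0.1, 0.1]
grip_width: 0.996
grip_force: 0.0
0.77 [318.5, 200.0, 69.3, 92.8] ztop 0.04105942620780145 ((473.65972900390625, 147.32275390625), (62.41873550415039, 29.917625427246094), 17.476669311523438) line 111 [0.48784441 0.15224991]
tool-frame rect ((4.493207931518555, -0.2371053695678711), (62.417171478271484, 29.91780662536621), 1.1142218112945557) ee [0.46933731 0.1456487  0.19442986] yawdeg tool x 18.5908056162205
```

View pics/e.png

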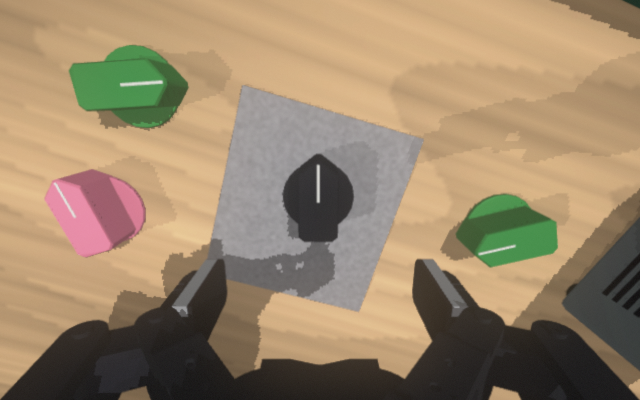

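Aligned: knob pointer up at pixel (318,195), within 0.5 mm and 1° of the tool. Descending and gripping.

```bash
python3 -m jog '[[1,[0,0,30],[0,0,1]],[1,[0,0,60],[0,0,1]],[1,[0,0,90],[0,0,1]],[1,[0,0,102],[0,0,1]],[1,[0,0,108],[0,0,1]],[1,[0,0,108],[0,0,1]],[1,[0,0,108],[0,0,1]]]' && python3 -m jog '[[0,[0,0,0],[0,0,0]],[0,[0,0,0],[0,0,0]],[0,[0,0,0],[0,0,0]],[0,[0,0,0],[0,0,0]],[0,[0,0,0],[0,0,0]],[0,[0,0,0],[0,0,0]],[0,[0,0,0],[0,0,0]],[0,[0,0,0],[0,0,0]]]'
```

```text
t: 4.7
ee_pos: [0.4696, 0.1461, 0.0869]
eef_rot: [-0.0, 0.988, 0.152, 0.001]
ft_force: [-0.2, -1.0, -0.6]
grip_width: 1.001
grip_force: 0.0
t: 5.37
ee_pos: [0.4695, 0.1461, 0.0867]
eef_rot: [-0.0, 0.988, 0.152, 0.001]
ft_force: [-0.2, -0.3, 6.4]
grip_width: 0.341
grip_force: 61.3
```

```bash
python3 -m jog '[[0,[0,0,-20],[0,0,0]],[0,[0,0,-55],[0,0,3]],[0,[0,0,-90],[0,0,8]],[0,[-10,25,-120],[0,0,15]],[0,[-25,60,-140],[0,0,22]],[0,[-40,97,-153],[0,0,29]],[0,[-55,134,-153],[0,0,36]],[0,[-70,171,-153],[0,0,43]],[0,[-84,208,-153],[0,0,50]],[0,[-97,240,-153],[0,0,55]]]' && python3 -m jog '[[0,[20,13,0],[0,0,0]],[0,[20,13,0],[0,0,0]],[0,[20,13,0],[0,0,0]]]'
python3 - <<'E'
from h import *
o=bot.get_obs(); R=Rq(o['eef_rot']); print(o['ee_pos'],'yaw x',np.degrees(np.arctan2(R[1,0],R[0,0])))
E
```

```text
t: 6.2
ee_pos: [0.4478, -0.1142, 0.2386]
eef_rot: [0.0, 0.946, -0.325, -0.0]
ft_force: [1.3, 0.3, -0.9]
grip_width: 0.34
grip_force: 60.6
t: 6.45
ee_pos: [0.4563, -0.1354, 0.2382]
eef_rot: [-0.0, 0.947, -0.322, -0.001]
ft_force: [-0.6, 0.1, -0.9]
grip_width: 0.343
grip_force: 60.6
[ 0.45632339 -0.13535074  0.23817064] yaw x -37.62303217895714
```

Run:
```python
from h import *
s=snap('wrist'); np.save('view2.npy',s,allow_pickle=True); o=bot.get_obs(); R=Rq(o['eef_rot'])
knob(s)
for k,z in [('shaft_tip',.134),('seat',.114)]:
    for r in bot.tip_of('wrist',k)[:2]:
        X=at_z(s,r['centre'],z)[0]; print(k,r['conf'],r['centre'],X,'tool',(X-o['ee_pos'])@R*1000)
save('f',s['color'])
```

```text
0.75 [321.1, 264.6, 110.5, 161.1] ztop 0.1925788197020446 ((460.0024719238281, -139.4539031982422), (30.023107528686523, 62.06135559082031), 53.19108963012695) line 322 [ 0.47178343 -0.14828657]
tool-frame rect ((6.249143600463867, 2.210439682006836), (30.02310562133789, 62.06089782714844), 89.33926391601562) ee [ 0.4564322  -0.13393124  0.23841702] yawdeg tool x -37.46957707024688
shaft_tip 0.87 [330.3, 121.2] [ 0.50431712 -0.18082476  0.134     ] tool [ 66.44304736   7.54553593 104.15885673]
seat 0.82 [330.3, 122.8] [ 0.50230415 -0.1801337   0.114     ] tool [ 64.45661373   8.22221018 124.16200138]
```

View pics/f.png

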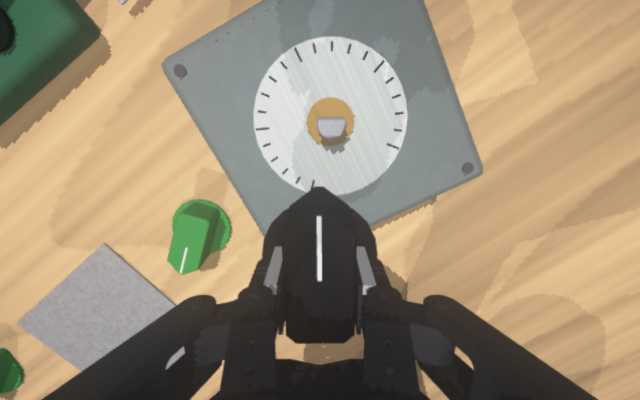

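The view shows the held knob, pointer up at (320,190). The shaft is at (330,122) with its flat edge horizontal on the upper side, so the angle matches. I'll repeat the measurement now that the arm has settled.

```bash
python3 -m jog '[[0,[0,0,0],[0,0,0]],[0,[0,0,0],[0,0,0]],[0,[0,0,0],[0,0,0]]]' >/dev/null
python3 - <<'E'
from h import *
s=snap('wrist'); o=bot.get_obs(); R=Rq(o['eef_rot'])
np.save('view2.npy',s,allow_pickle=True)
knob(s)
for k,z in [('shaft_tip',.134),('seat',.114)]:
    for r in bot.tip_of('wrist',k)[:1]:
        X=at_z(s,r['centre'],z)[0]; print(k,r['conf'],r['centre'],X,'tool',(X-o['ee_pos'])@R*1000)
# brass bushing ellipse
im=s['color'].astype(int); m=((im[...,0]-im[...,2]>50)).astype(np.uint8); m[:85]=0;m[160:]=0;m[:,:290]=0;m[:,372:]=0
c=max(cv2.findContours(m,0,1)[0],key=cv2.contourArea); c=cv2.convexHull(c); W=at_z(s,c.reshape(-1,2),.114); W=(W-o['ee_pos'])@R*1000
print('bushing circle tool',cv2.minEnclosingCircle(W[:,:2].astype(np.float32)))
r=bot.trace('wrist','transformer')
v,u=np.mgrid[0:400,0:640]; mk=(abs(u-330)<30)&(abs(v-122)<30); P,_=cloud(s,mk); T=P[abs(P[:,2]-.134)<.003]; q=((T-o['ee_pos'])@R*1000)
print('tip depth pts',len(T),np.median(T[:,2]),q[:,:2].min(0),q[:,:2].max(0),cv2.minEnclosingCircle(q[:,:2].astype(np.float32)))
save('g',cv2.resize(s['color'][95:150,295:365],None,fx=10,fy=10,interpolation=cv2.INTER_CUBIC))
E
```

```text
0.84 [320.8, 265.5, 115.2, 159.2] ztop 0.1934194796691871 ((460.3326721191406, -138.18316650390625), (30.20094108581543, 62.314605712890625), 53.20051574707031) line 321 [ 0.47229046 -0.14698663]
tool-frame rect ((5.299413681030273, 0.8862762451171875), (30.201040267944336, 62.31427001953125), 89.33019256591797) ee [ 0.45665642 -0.13425355  0.23896982] yawdeg tool x -37.46929981484473
shaft_tip 0.55 [333.3, 119.6] [ 0.50461049 -0.1811844   0.134     ] tool [ 66.64053612   8.18973871 104.99765726]
seat 0.59 [331.0, 120.8] [ 0.50359827 -0.17977936  0.114     ] tool [ 64.97802741   7.69169118 124.99732575]
bushing circle tool ((64.69353485107422, 8.621702194213867), 13.84887409210205)
tip depth pts 504 0.1333620209823192 [57.33094887  1.16737283] [67.93316609 16.24821482] ((64.80099487304688, 8.70388126373291), 7.837568759918213)
```

View pics/g.png

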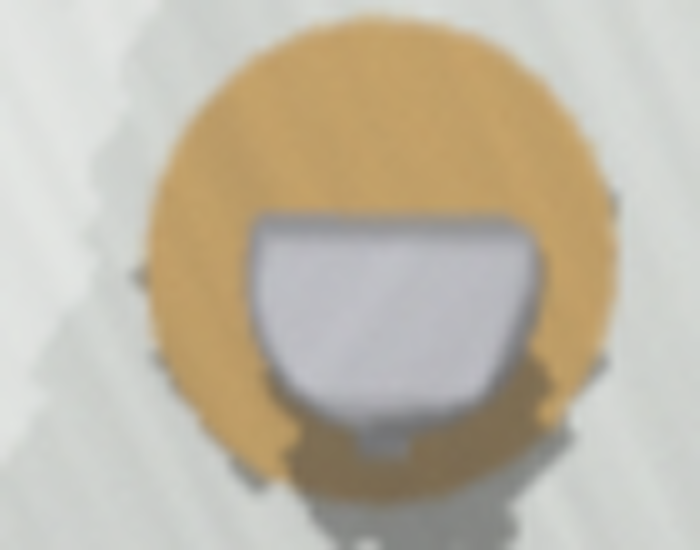

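The flat edge is level in the crop, from (265,225) to (520,225), so the angle is right within about 1°. The shaft axis is at about tool (64.7, 8.5) mm and the knob axis at about (0.3, 0.5). I'll move over the shaft and come down close to the tip.

```bash
python3 -m jog '[[0,[32,4,0],[0,0,0]],[0,[56,7,0],[0,0,0]],[0,[64.5,8.2,0],[0,0,0]],[0,[64.5,8.2,0],[0,0,0]],[0,[64.5,8.2,10],[0,0,0]],[0,[64.5,8.2,18],[0,0,0]],[0,[64.5,8.2,18],[0,0,0]],[0,[64.5,8.2,18],[0,0,0]],[0,[64.5,8.2,18],[0,0,0]]]'
python3 - <<'E'
from h import *
o=bot.get_obs();R=Rq(o['eef_rot']);print(o['ee_pos'],o['ft_force'],o['moment'],(np.array([.5030,-.1803,.114])-o['ee_pos'])@R*1000)
E
```

```text
t: 7.9
ee_pos: [0.5026, -0.1799, 0.221]
eef_rot: [-0.0, 0.947, -0.321, 0.0]
ft_force: [0.3, 0.5, -0.4]
grip_width: 0.34
grip_force: 60.5
[ 0.50256947 -0.17988785  0.22102684] [ 0.34693122  0.49600811 -0.44767738] [-0.02293036  0.04207066 -0.00653944] [5.85152181e-01 7.49283016e-02 1.07026870e+02]
```

```bash
python3 -m jog '[[0,[0,0,1],[0,0,0]],[0,[0,0,2],[0,0,0]],[0,[0,0,3],[0,0,0]],[0,[0,0,3.5],[0,0,0]],[0,[0,0,4],[0,0,0]],[0,[0,0,4],[0,0,0]]]';  python3 -m jog '[[0,[0,0,0.7],[0,0,0]],[0,[0,0,1.4],[0,0,0]],[0,[0,0,1.4],[0,0,0]]]'
```

```text
t: 8.4
ee_pos: [0.5028, -0.1803, 0.2168]
eef_rot: [-0.0, 0.947, -0.321, -0.0]
ft_force: [0.5, 0.9, -0.4]
grip_width: 0.341
grip_force: 60.5
t: 8.65
ee_pos: [0.5028, -0.1803, 0.2153]
eef_rot: [-0.0, 0.947, -0.321, -0.0]
ft_force: [-1.2, 0.2, -0.8]
grip_width: 0.342
grip_force: 60.5
```

```bash
python3 -m jog '[[0,[0,0,0.7],[0,0,0]],[0,[0,0,1.4],[0,0,0]],[0,[0,0,2],[0,0,0]],[0,[0,0,2],[0,0,0]]]'
```

```text
t: 8.98
ee_pos: [0.5029, -0.1802, 0.2134]
eef_rot: [-0.0, 0.947, -0.321, 0.0]
ft_force: [0.1, 0.5, -1.1]
grip_width: 0.339
grip_force: 60.5
```

```bash
python3 -m jog '[[0,[0,0,0.7],[0,0,0]],[0,[0,0,1.4],[0,0,0]],[0,[0,0,2],[0,0,0]],[0,[0,0,2],[0,0,0]]]'
```

```text
t: 9.32
ee_pos: [0.5029, -0.1802, 0.2114]
eef_rot: [-0.0, 0.947, -0.321, 0.0]
ft_force: [1.3, 0.8, -1.5]
grip_width: 0.339
grip_force: 60.5
```

Bore is on the shaft (6 mm below the tip, no force). Continuing gently.

```bash
python3 -m jog '[[0,[0,0,0.8],[0,0,0]],[0,[0,0,1.6],[0,0,0]],[0,[0,0,2.4],[0,0,0]],[0,[0,0,3.2],[0,0,0]],[0,[0,0,4],[0,0,0]],[0,[0,0,4],[0,0,0]]]'
```

```text
t: 9.82
ee_pos: [0.5029, -0.1802, 0.2073]
eef_rot: [-0.0, 0.947, -0.321, 0.0]
ft_force: [1.8, 1.2, -1.4]
grip_width: 0.339
grip_force: 60.5
```

```bash
python3 -m jog '[[0,[0,0,0.5],[0,0,0]],[0,[0,0,1],[0,0,0]],[0,[0,0,1.5],[0,0,0]],[0,[0,0,2],[0,0,0]],[0,[0,0,2],[0,0,0]]]'
```

```text
t: 10.23
ee_pos: [0.5029, -0.1802, 0.2055]
eef_rot: [-0.0, 0.947, -0.321, 0.0]
ft_force: [1.9, 2.6, -1.0]
grip_width: 0.338
grip_force: 60.5
```

```bash
python3 -m jog '[[0,[0,0,0.5],[0,0,0]],[0,[0,0,1],[0,0,0]],[0,[0,0,1.5],[0,0,0]],[0,[0,0,1.5],[0,0,0]]]'
```

```text
t: 10.57
ee_pos: [0.5029, -0.1802, 0.2042]
eef_rot: [-0.0, 0.947, -0.321, 0.0]
ft_force: [2.2, 5.1, 2.2]
grip_width: 0.339
grip_force: 60.9
```

```bash
python3 -m jog '[[0,[0,0,0.5],[0,0,0]],[0,[0,0,1],[0,0,0]],[0,[0,0,1],[0,0,0]]]'
```

```text
t: 10.82
ee_pos: [0.5029, -0.1802, 0.2034]
eef_rot: [-0.0, 0.947, -0.321, 0.0]
ft_force: [0.7, 4.2, 4.1]
grip_width: 0.336
grip_force: 61.2
```

```bash
python3 -m jog '[[0,[0,0,0.5],[0,0,0]],[0,[0,0,1],[0,0,0]],[0,[0,0,1],[0,0,0]]]'
```

```text
t: 11.07
ee_pos: [0.5027, -0.1801, 0.2018]
eef_rot: [-0.0, 0.947, -0.321, -0.0]
ft_force: [2.6, 5.0, 1.9]
grip_width: 0.344
grip_force: 60.6
```

```bash
python3 -m jog '[[0,[0,0,0.5],[0,0,0]],[0,[0,0,1],[0,0,0]],[0,[0,0,1],[0,0,0]]]'
```

```text
t: 11.32
ee_pos: [0.5027, -0.1801, 0.2006]
eef_rot: [-0.0, 0.947, -0.321, -0.0]
ft_force: [2.3, 5.1, 2.4]
grip_width: 0.34
grip_force: 60.7
```

```bash
python3 -m jog '[[0,[0,0,0.5],[0,0,0]],[0,[0,0,1],[0,0,0]],[0,[0,0,1],[0,0,0]]]'
```

```text
t: 11.57
ee_pos: [0.5027, -0.1801, 0.1993]
eef_rot: [-0.0, 0.947, -0.321, -0.0]
ft_force: [3.8, 4.7, -2.4]
grip_width: 0.339
grip_force: 60.3
```

```bash
python3 -m jog '[[0,[0,0,0.5],[0,0,0]],[0,[0,0,1],[0,0,0]],[0,[0,0,1],[0,0,0]]]'
```

```text
t: 11.82
ee_pos: [0.5028, -0.1801, 0.1983]
eef_rot: [-0.0, 0.947, -0.321, -0.0]
ft_force: [2.1, 3.8, -0.4]
grip_width: 0.339
grip_force: 60.4
```

The force dropped, so the catch has snapped over. Easing down until it rests on the seat.

```bash
python3 -m jog '[[0,[0,0,0.3],[0,0,0]],[0,[0,0,0.6],[0,0,0]],[0,[0,0,0.6],[0,0,0]]]'
```

```text
t: 12.07
ee_pos: [0.5028, -0.1801, 0.1979]
eef_rot: [-0.0, 0.947, -0.321, -0.0]
ft_force: [2.0, 4.3, -0.3]
grip_width: 0.341
grip_force: 60.5
```

```bash
python3 -m jog '[[0,[0,0,0.3],[0,0,0]],[0,[0,0,0.5],[0,0,0]],[0,[0,0,0.5],[0,0,0]]]'
```

```text
t: 12.32
ee_pos: [0.5029, -0.1802, 0.1977]
eef_rot: [-0.0, 0.947, -0.321, 0.0]
ft_force: [2.7, 5.9, 1.8]
grip_width: 0.341
grip_force: 60.9
```

```bash
python3 -m jog '[[0,[0,0,0.3],[0,0,0]],[0,[0,0,0.6],[0,0,0]],[0,[0,0,0.6],[0,0,0]]]'
```

```text
t: 12.57
ee_pos: [0.5029, -0.1802, 0.1977]
eef_rot: [-0.0, 0.947, -0.321, 0.0]
ft_force: [-0.1, 5.4, 4.7]
grip_width: 0.339
grip_force: 61.2
```

```bash
python3 -m jog '[[0,[0,0,0.3],[0,0,0]],[0,[0,0,0.6],[0,0,0]],[0,[0,0,0.6],[0,0,0]]]'
```

```text
t: 12.82
ee_pos: [0.5029, -0.1802, 0.1976]
eef_rot: [-0.0, 0.947, -0.321, 0.0]
ft_force: [-1.6, 6.7, 8.1]
grip_width: 0.343
grip_force: 61.7
```

It's firmly on the seat: TCP at 0.1977 against 0.1978 predicted, and the force is rising. Releasing and backing off.

```bash
python3 -m jog '[[1,[0,0,0],[0,0,0]],[1,[0,0,0],[0,0,0]],[1,[0,0,0],[0,0,0]],[1,[0,0,0],[0,0,0]],[1,[0,0,0],[0,0,0]],[1,[0,0,0],[0,0,0]],[1,[0,0,0],[0,0,0]]]' && python3 -m jog '[[1,[0,0,-10],[0,0,0]],[1,[0,0,-35],[0,0,0]],[1,[0,0,-70],[0,0,0]],[1,[0,0,-100],[0,0,0]],[1,[0,0,-100],[0,0,0]],[1,[0,0,-100],[0,0,0]],[1,[0,0,-100],[0,0,0]]]'
python3 - <<'E'
from h import *
s=snap('wrist'); knob(s); save('k',s['color'])
E
```

```text
t: 13.4
ee_pos: [0.5028, -0.1804, 0.1966]
eef_rot: [0.0, 0.947, -0.322, -0.0]
ft_force: [0.8, -0.3, 0.1]
grip_width: 0.997
grip_force: 0.0
t: 13.98
ee_pos: [0.5027, -0.1803, 0.2966]
eef_rot: [0.0, 0.947, -0.321, -0.0]
ft_force: [-0.6, 0.8, -0.7]
grip_width: 0.997
grip_force: 0.0
0.97 [320.6, 201.2, 72.3, 91.7] ztop 0.15204586195053865 ((506.8532409667969, -184.33880615234375), (29.975847244262695, 61.467838287353516), 51.993412017822266) line 97 [ 0.51775934 -0.19248493]
tool-frame rect ((6.394493103027344, 0.5710878372192383), (61.470314025878906, 29.976654052734375), 0.5051485896110535) ee [ 0.50245542 -0.1801359   0.29537078] yawdeg tool x -37.49881089462175
```

View pics/k.png

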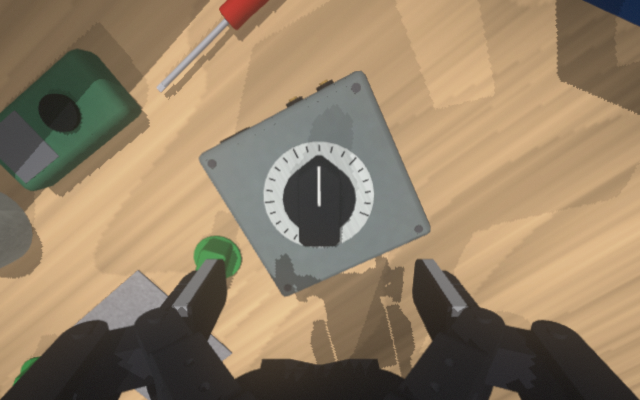

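The knob sits on the dial at (319,200) with its top at 0.152 m, which is seat + 38 mm, and the gripper is clear. Handing in.

```bash
python3 -c "
from plant import bot
print(bot.finish_job())"
```

```text
the job is handed in; nothing more can be done
None
```

The black knob is snapped onto the D-shaft and down on its seat, released with the gripper clear and no bystander touched; the job was handed in at about 14 s, and no verdict was shown.

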